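# Load the dough press's weight guide up to the mark

### The job

Set up the pressing weight for the dough press: stack the two thick steel weight discs flat, one on the other, inside the slotted upright tube, so that the top of the stack comes up to the dark line round the tube. Lower each disc in and let go of it there rather than dropping it from the mouth, and leave the thin disc of the same diameter where it lies.

Things in the scene. Friction and masses are not known exactly. Their poses are not given: they have to be found in the camera images.
- tube: upright aluminium tube, fixed. Origin: on its axis at counter level; z up. Round foot, 110 mm wide; the tube's floor is 12 mm above the origin. Two curved shells at its +x and -x sides: inner radius 29, wall 4, 76 mm high, then a lip flared to radius 42 at 86. Slots 38 mm wide at +y and -y, open from top to floor, let fingers that close along y go down with a disc. Dark line at 64 mm: height to fill to.
- disc_a: one of the two thick discs: plain dark steel disc (press weight), 48 mm in diameter and 26 mm thick, about 0.35 kg, lying flat on the counter. Origin: centre of its underside; z is its axis, pointing up.
- disc_b: the other, identical thick disc: plain dark steel disc (press weight), 48 mm in diameter and 26 mm thick, about 0.35 kg, lying flat on the counter. Origin: centre of its underside; z is its axis, pointing up.
- thin_disc: disc of the same steel and diameter (48 mm) but only 10 mm thick, not to be used. Origin: centre of its underside. A wider disc (76 mm) and a hollow ring cutter (56 mm) lie about too, not wanted either; the five are 100 mm or more apart between centres.
Mind the look-alikes: they are no part of the job. What is shaped like the disc_a but blue is not meant.

How it is judged:
On the way, in this order (a step that is already met when the one before it is completed fails the run):
1. one thick disc lies flat on the floor of the tube (((horizontal distance between disc_a and tube below 0.015 m and z of disc_a in the frame of tube between 0.006 and 0.018 m and angle between disc_a's own z axis and vertical below 0.175 rad) or (horizontal distance between disc_b and tube below 0.015 m and z of disc_b in the frame of tube between 0.006 and 0.018 m and angle between disc_b's own z axis and vertical below 0.175 rad))), for 0.2 s.
2. the other thick disc lies flat on top of it (((horizontal distance between each of disc_a, disc_b and tube below 0.015 m and z of disc_a in the frame of tube between 0.006 and 0.018 m and angle between each of disc_a, disc_b's own z axis and vertical below 0.175 rad and z of disc_b in the frame of tube between 0.032 and 0.044 m) or (horizontal distance between each of disc_b, disc_a and tube below 0.015 m and z of disc_b in the frame of tube between 0.006 and 0.018 m and angle between each of disc_b, disc_a's own z axis and vertical below 0.175 rad and z of disc_a in the frame of tube between 0.032 and 0.044 m))), for 0.2 s.
At the end, for the whole second after the job is handed in: both thick discs lie in the tube, one on its floor, one on top (each within 15 mm of the axis, 6 mm of its proper height, 10 degrees of level), so the stack's top is at the dark line; released and at rest; the thin disc within 30 mm of where it lay (((horizontal distance between each of disc_a, disc_b and tube below 0.015 m and z of disc_a in the frame of tube between 0.006 and 0.018 m and angle between each of disc_a, disc_b's own z axis and vertical below 0.175 rad and z of disc_b in the frame of tube between 0.032 and 0.044 m) or (horizontal distance between each of disc_b, disc_a and tube below 0.015 m and z of disc_b in the frame of tube between 0.006 and 0.018 m and angle between each of disc_b, disc_a's own z axis and vertical below 0.175 rad and z of disc_a in the frame of tube between 0.032 and 0.044 m)) and linear speed of each of disc_a, disc_b below 0.02 m/s and angular speed of each of disc_a, disc_b below 0.2 rad/s and contact force between each of disc_a, disc_b and the fingers below 0.1 N and distance of thin_disc from where it was at the start of the episode below 0.03 m); the robot touches nothing.
It fails at once if a thick disc is dropped into the tube (falls loose in it faster than 0.75 m/s, about 30 mm of free fall) ((horizontal distance between disc_a and tube below 0.03 m and contact force between disc_a and the fingers below 0.1 N and linear speed of disc_a above 0.75 m/s) or (horizontal distance between disc_b and tube below 0.03 m and contact force between disc_b and the fingers below 0.1 N and linear speed of disc_b above 0.75 m/s)).
It fails at once if the thin disc is moved more than 30 mm (distance of thin_disc from where it was at the start of the episode above 0.03 m).
It also fails if it takes over 61 s, if anything falls off the work surface, if the arm or the gripper's body presses on something with over 40 N, if the wrist force passes 120 N, or if a joint passes its speed limit or range.

### The arm

A 7-joint arm with a two-finger parallel gripper is mounted at the origin on the work surface. World frame = base frame: x ahead of the robot, y to its left, z up, the work surface at z = 0. Lengths are in m, angles in rad, forces in N, time in s.
With the tool pointing down it reaches from about 0.4 to 0.75 m from the base axis. Payload 19.5 kg.
Tool frame: the origin (TCP) lies at the very end of the fingers, on their centre line; the grasp point (between the pads) lies manip.grasp_offset behind it (manip.grasp_offset is the distance from the TCP to the grasp point, in m); z points along the fingers, y is the line along which they close (so a half turn about z gives the same grasp; the last joint's range is limited). The gripper opens to 85 mm and grips with 20 to 120 N. Pads are 22 mm wide; open, the fingers measure 114 mm over their backs; the gripper's body (76 mm by 85 mm) begins 54 mm behind the grasp point. The pads swing forward as they close: fully open they stand 13 mm farther back than shut.
Start: joints at [1.294, 0.707, -0.028, 1.485, 0.022, 0.951, -0.075], TCP at [0.134, -0.559, 0.231] pointing down, gripper open.
Joint ranges: [-2.71, 2.71], [-0.32, 2.16], [-1.57, 1.52], [0, 2.45], [-1.46, 4.6], [0, 2.02], [-2.83, 2.83]. Speed limits (rad/s): [1.89, 1.89, 2.57, 2.57, 3.01, 3.01, 3.01].

### API

Orientations are given as a unit quaternion [w, x, y, z].
In Python, from rig import manip gives the robot as it stands. The module is installed in compiled form; this text tells all that it offers.
- The arm moves only by the tool play_rows, never from a script. Its argument "rows" is a list that holds one entry, the list of rows, each a list of 7 numbers: the shift along the tool's x, y, z in cm, then the turn, a rotation vector about the tool's x, y, z in degrees, then the finger opening in cm, from 0 to 8.54. A call has 1 to 20 rows; each row is the pose to reach, as a shift and turn from the pose commanded when the call began, along the tool's axes at that moment; what a row does not reach only later rows make up. A row lasts 1/12 s, in which the tool goes at most 41.7 mm and 7.16 degrees, less where a joint would pass 70% of its speed; a pose out of reach is approached as far as the arm can. A call with a gripper value outside its range is refused whole. The fingers move at their own pace and stop on an object; "squeeze" is the grip in N (left out, the last holds). Time passes only in rows, so rows that repeat a pose let the fingers close. It gives the time, the measured TCP pose, the force, the opening and the grip force at its end, in the units of the state.
- manip.read_state(): the state, without advancing time (a new reading comes with each control period).
- manip.read_camera(name): name is "scene" or "top" or "wrist"; returns (picture, depth): 384x512x3 uint8, red, green, blue; 384x512 float32, m along the optical axis (not along the pixel's ray), 0 where there is no reading.
- manip.calibration(name): a dict with "fx", "fy", "cx", "cy" (pixels), "pose" (4x4, takes a point from camera to world coordinates). Camera axes: x right, y down, z forward; pixel columns grow to the right and rows downward; lengths in m; the calibration is good to about 2 mm. The wrist camera is an equidistant fisheye: a pixel r from the principal point sees the ray r / f radians off the axis. A picture is of the moment at which its call begins: read the wrist's pose just before it. calibration takes no time and is no camera call; for the wrist camera it gives the pose at the moment of the call.
- manip.sign_off(): hands the job in; it is judged then, once.
The state is a dict: "time": time; "joint_pos": joint angles; "qvel": joint speeds; "tau": joint torques, N m; "tcp_pos": TCP position; "eef_rot": TCP orientation; "wrist_force": force on the tool from outside, world axes, zero at the start; "moment": the same for the moment, N m; "gripper_width": opening from 0.0 (shut) to 1.0 (fully open); "finger_force": force on a finger pad.
Only numpy, scipy, OpenCV 4.12 (cv2) and the standard library are available. Lean on these libraries where they do the work, as an engineer would, in place of code of your own. Each camera call takes 0.05 s, during which the arm holds its last target. There are 200 camera calls.

## Working session

There is one attempt and no reset: what is moved stays moved. The work goes in short steps, Python scripts to look and compute and a tool call to move; the robot and the scene stay as the last step left them, time stands still between calls to the robot, and variables do not carry over. Pictures are saved under pics/ and viewed, at most 10 in all, crops included, and the job is handed in when it is done.

Besides the shell and the picture viewer there is one more tool, called after "Call:" as name(argument=value, ...), one argument or row to a line, values as JSON. play_rows: Moves the arm, as the interface text tells. Its arguments: {"type":"object","properties":{"rows":{"type":"array"},"squeeze":{"type":"number"}},"required":["rows"]}

```bash
mkdir -p pics; python3 - <<'E'
from rig import manip
import cv2,numpy as np
s=manip.read_state();print({k:np.round(v,3) for k,v in s.items()},manip.grasp_offset)
for n in["top","scene"]:
    p,d=manip.read_camera(n);np.savez(f"{n}.npz",p=p,d=d)
    c=manip.calibration(n);print(n,c)
    cv2.imwrite(f"pics/{n}.png",cv2.resize(p[:,:,::-1],(800,600)))
E
```

```text
{'time': np.float64(0.0), 'joint_pos': array([ 1.294,  0.707, -0.028,  1.485,  0.022,  0.951, -0.075]), 'qvel': array([ 0.   ,  0.001, -0.001,  0.001, -0.   ,  0.   ,  0.   ]), 'tau': array([ 3.0000e-03, -8.8321e+01,  1.2350e+00, -2.3617e+01,  1.7000e-02,
        7.0000e-03, -0.0000e+00]), 'tcp_pos': array([ 0.134, -0.559,  0.231]), 'eef_rot': array([-0.001,  0.993,  0.117, -0.   ]), 'wrist_force': array([0.067, 0.092, 0.234]), 'moment': array([-0.025,  0.022,  0.025]), 'finger_force': np.float64(0.0), 'gripper_width': np.float64(0.997)} 0.0187
top {'fx': 457.31225032814416, 'fy': 457.31225032814416, 'cx': 254.57803369869822, 'cy': 191.27960950922116, 'pose': array([[ 0.02336879, -0.98463468,  0.17305618,  0.32294708],
       [-0.99949176, -0.02676488, -0.01731645, -0.00244567],
       [ 0.02168221, -0.17256356, -0.98475972,  1.11567126],
       [ 0.        ,  0.        ,  0.        ,  1.        ]])}
scene {'fx': 366.14585991196844, 'fy': 366.14585991196844, 'cx': 255.40673912957786, 'cy': 193.3811817045065, 'pose': array([[-0.64648133,  0.46237502, -0.60685355,  0.93571561],
       [ 0.76276912,  0.37539432, -0.5265571 ,  0.35155983],
       [-0.01565747, -0.80329848, -0.5953708 ,  0.45945311],
       [ 0.        ,  0.        ,  0.        ,  1.        ]])}
```

View pics/top.png

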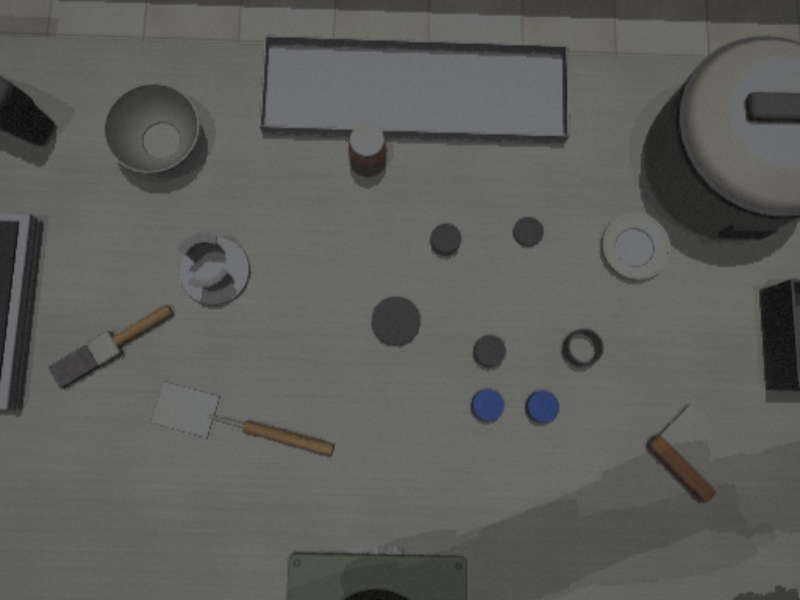

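View pics/scene.png

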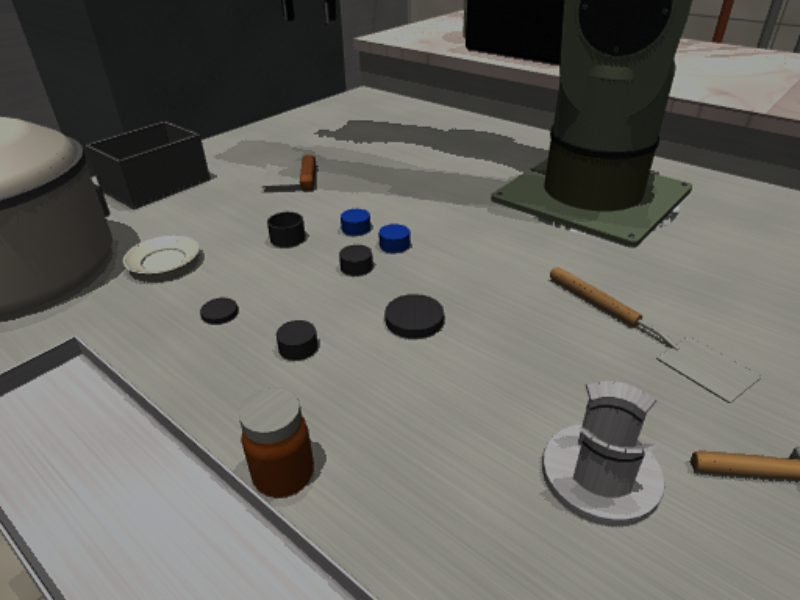

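Top view (800x600): the tube is at (212,270). The thick discs are at (446,239) and (489,350); the scene view shows them thick at (297,340) and (356,260). The thin disc is at (528,231), the wide one at (396,320), the ring at (582,347), and two blue look-alikes lie at (488,405) and (543,406).

```bash
cat >h.py <<'E'
import numpy as np,cv2
def cloud(n,c,d):
    v,u=np.mgrid[:384,:512]
    P=np.stack([(u-c["cx"])/c["fx"]*d,(v-c["cy"])/c["fy"]*d,d],-1)
    return P@c["pose"][:3,:3].T+c["pose"][:3,3]
E
python3 - <<'E'
from rig import manip
from h import *
z=np.load("top.npz");p,d=z["p"],z["d"];W=cloud("top",manip.calibration("top"),d)
ws=np.load("scene.npz");Ws=cloud("scene",manip.calibration("scene"),ws["d"])
for n,u,v in[("d1",446,239),("d2",489,350),("thin",528,231),("wide",396,320)]:
    u=int(u*.64);v=int(v*.64)
    q=W[v-28:v+28,u-28:u+28].reshape(-1,3);h=np.median(W[v-2:v+3,u-2:u+3,2])
    c0=W[v,u]
    q=q[(abs(q[:,2]-h)<.004)&(np.hypot(*(q-c0)[:,:2].T)<.05)]
    (c,r)=cv2.minEnclosingCircle(q[:,:2].astype(np.float32));print(n,h,c,r,q.mean(0))
for nm,Q in(("top",W),("scene",Ws)):
    u,v=int(212*.64),int(270*.64)
    c0=W[v,u]
    q=Q.reshape(-1,3);q=q[np.hypot(*(q-c0)[:,:2].T)<.1]
    print(nm,c0)
    for a,b in((.005,.02),(.03,.07),(.08,.095)):
        t=q[(q[:,2]>a)&(q[:,2]<b)]
        c,r=cv2.minEnclosingCircle(t[:,:2].astype(np.float32));print(a,b,len(t),c,r,t.mean(0))
x=p[130:210,95:180,::-1];x=cv2.resize(x,None,fx=7,fy=7,interpolation=cv2.INTER_CUBIC);cv2.imwrite("pics/tube.png",cv2.convertScaleAbs(x,alpha=1.6))
E
```

```text
d1 0.0267187686891035 (0.6147735714912415, -0.09380536526441574) 0.02440926618874073 [ 0.61472004 -0.09388602  0.02622483]
d2 0.026794594378679593 (0.43848103284835815, -0.1645447015762329) 0.023639865219593048 [ 0.43810105 -0.16427443  0.0259907 ]
thin 0.01026746183591598 (0.633812427520752, -0.2284669578075409) 0.024390462785959244 [ 0.63326556 -0.22794599  0.01001522]
wide 0.01589898128273326 (0.4828456938266754, -0.01807614229619503) 0.038041289895772934 [ 0.4825303  -0.01822496  0.0158146 ]
top [0.55744334 0.27333802 0.00970418]
0.005 0.02 1216 (0.554898202419281, 0.2731277346611023) 0.09796041250228882 [0.54896101 0.26715451 0.01167296]
0.03 0.07 164 (0.5549229979515076, 0.2689736783504486) 0.03427167609333992 [0.56320714 0.27067381 0.04751701]
0.08 0.095 193 (0.5558586716651917, 0.268658310174942) 0.04178763926029205 [0.55826682 0.27078515 0.08370257]
scene [0.55744334 0.27333802 0.00970418]
0.005 0.02 2494 (0.5409783124923706, 0.2886183559894562) 0.07776658236980438 [0.56814013 0.27998664 0.01098153]
0.03 0.07 1498 (0.5569694638252258, 0.2716931402683258) 0.03448639437556267 [0.55902891 0.27274905 0.05062558]
0.08 0.095 351 (0.5567717552185059, 0.271806538105011) 0.04141044616699219 [0.55182139 0.27085868 0.0828597 ]
```

View pics/tube.png

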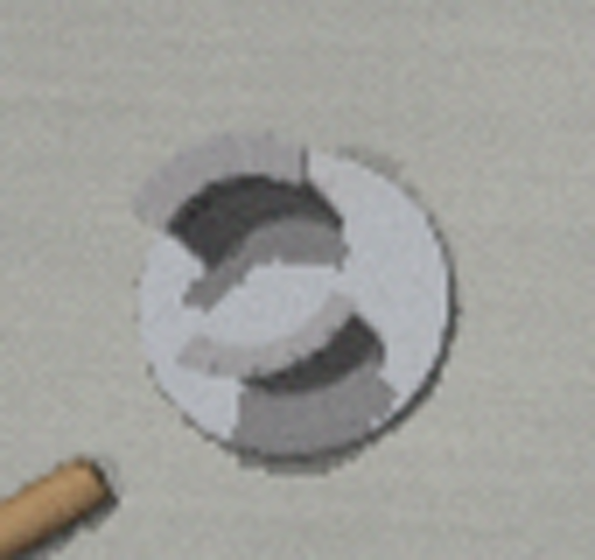

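Crop: the upper lip spans (140,215)–(305,160) and the lower one (185,355)–(355,300), so the tube's x axis is yawed roughly +18°. I'll fit that yaw and compute the first move.

```bash
cat >>h.py <<'E'
from scipy.spatial.transform import Rotation as R
def go(s,xyz,yaw):
    q=s["eef_rot"];Rc=R.from_quat([q[1],q[2],q[3],q[0]])
    Rt=R.from_euler("z",yaw,degrees=True)*R.from_euler("x",180,degrees=True)
    print("shift cm",np.round(Rc.inv().apply(np.array(xyz)-s["tcp_pos"])*100,2),"turn",np.round((Rc.inv()*Rt).as_rotvec(degrees=True),2))
E
python3 - <<'E'
from rig import manip
from h import *
for n in("top","scene"):
    z=np.load(n+".npz");W=cloud(n,manip.calibration(n),z["d"]).reshape(-1,3)
    c=np.array([.556,.270]);q=W[(np.hypot(*(W[:,:2]-c).T)<.048)&(W[:,2]>.0795)&(W[:,2]<.095)]
    q[:,:2]-=c;a=np.degrees(np.arctan2(q[:,1],q[:,0]))
    for k in(0,180):
        t=(a-k+180)%360-180;t=t[abs(t)<89];print(n,k,len(t),np.percentile(t,[0,3,50,97,100]))
go(manip.read_state(),[.6147,-.0938,.19],18)
E
```

```text
top 0 114 [-31.38474518 -29.30758575  18.5036762   66.73332725  70.29291156]
top 180 87 [-26.62422683 -24.32316564  15.93477382  66.29050449  69.04772513]
scene 0 153 [-25.04841573 -23.03676952  25.52650287  65.6899294   70.86711942]
scene 180 230 [-30.74433976 -28.21716066  16.14244727  66.92757126  70.73350601]
shift cm [ 57.6  -34.05   4.12] turn [-0.06 -0.   -4.55]
```

Call:
play_rows(
  rows=[
    [[5,-3,0.4,0,0,-1,8.5],[9,-5,0.7,0,0,-2,8.5],[13,-7.5,1,0,0,-3,8.5],[17,-10,1.3,0,0,-4,8.5],[21,-12,1.6,0,0,-5,8.5],[25,-14.5,1.9,0,0,-6,8.5],[29,-17,2.2,0,0,-7,8.5],[33,-19.5,2.5,0,0,-7,8.5],[37,-22,2.8,0,0,-7,8.5],[41,-24,3.1,0,0,-7,8.5],[45,-26.5,3.4,0,0,-7,8.5],[49,-29,3.6,0,0,-7,8.5],[53,-31.5,3.9,0,0,-7,8.5],[57.6,-34,4.1,0,0,-7,8.5],[57.6,-34,4.1,0,0,-7,8.5],[57.6,-34,4.1,0,0,-7,8.5],[57.6,-34,4.1,0,0,-7,8.5],[57.6,-34,4.1,0,0,-7,8.5],[57.6,-34,4.1,0,0,-7,8.5],[57.6,-34,4.1,0,0,-7,8.5]],
  ],
  squeeze=50,
)

```text
time: 1.77
tcp_pos: [0.6143, -0.0956, 0.1903]
eef_rot: [0.0, 0.984, 0.177, -0.0]
wrist_force: [-0.1, -0.2, 0.5]
gripper_width: 0.992
finger_force: 0.0
```

```bash
python3 - <<'E'
from rig import manip
from h import *
s=manip.read_state();print(s["time"],s["tcp_pos"],s["qvel"].round(2),s["joint_pos"].round(2))
go(s,[.6147,-.0938,.003],20.5)
c=manip.calibration("wrist");p,d=manip.read_camera("wrist");print(c["pose"].round(3),c["fx"],c["cx"],c["cy"])
cv2.imwrite("pics/w1.png",cv2.convertScaleAbs(p[:,:,::-1],alpha=1.6))
T=np.linalg.inv(c["pose"])
for q in([.6147,-.0938,.026],[.6338,-.2283,.010]):
    x=T[:3,:3]@q+T[:3,3];r=np.hypot(x[0],x[1]);th=np.arctan2(r,x[2]);print(c["cx"]+c["fx"]*th*x[0]/r,c["cy"]+c["fy"]*th*x[1]/r)
E
```

```text
1.7667 [ 0.61429433 -0.09558941  0.19032492] [ 0.01 -0.01 -0.   -0.   -0.    0.   -0.  ] [ 0.07  0.83  0.06  1.36 -0.06  0.96 -1.07]
shift cm [ 0.11 -0.16 18.73] turn [ 0.01  0.03 -0.12]
[[ 0.35  -0.896 -0.273  0.685]
 [-0.937 -0.334 -0.102 -0.069]
 [ 0.     0.292 -0.956  0.333]
 [ 0.     0.     0.     1.   ]] 297.3186396354542 254.34729566006223 194.49507150956597
252.9169778071129 176.92393395508734
364.0534594374152 198.2733419054334
```

View pics/w1.png

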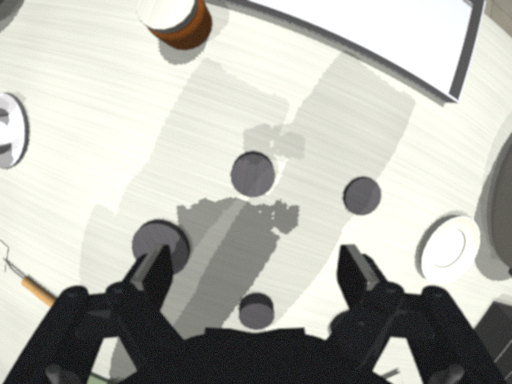

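The wrist view puts the disc at (253,174), against (253,177) predicted: about 2 mm off, which is good enough. Thin disc at (362,196) agrees as well. Descending and gripping.

Call:
play_rows(
  rows=[
    [[0.2,-0.15,4,0,0,0,8.5],[0.2,-0.15,8,0,0,0,8.5],[0.2,-0.15,12,0,0,0,8.5],[0.2,-0.15,15,0,0,0,8.5],[0.2,-0.15,17,0,0,0,7.5],[0.2,-0.15,18,0,0,0,6.5],[0.2,-0.15,18.6,0,0,0,6],[0.2,-0.15,18.7,0,0,0,5.5],[0.2,-0.15,18.7,0,0,0,4.5],[0.2,-0.15,18.7,0,0,0,4],[0.2,-0.15,18.7,0,0,0,4],[0.2,-0.15,18.7,0,0,0,4],[0.2,-0.15,18.7,0,0,0,4],[0.2,-0.15,18.7,0,0,0,4],[0.2,-0.15,18.7,0,0,0,4],[0.2,-0.15,18.7,0,0,0,4]],
  ],
  squeeze=60,
)

```text
time: 3.15
tcp_pos: [0.6168, -0.0926, 0.0045]
eef_rot: [0.0, 0.984, 0.177, 0.001]
wrist_force: [-2.2, -0.4, 7.3]
gripper_width: 0.538
finger_force: 62.7
```

Call:
play_rows(
  rows=[
    [[0,0,-1,0,0,0,4],[0,0,-3,0,0,0,4],[0,0,-6,0,0,0,4],[0,0,-9,0,0,0,4],[0,0,-12,0,0,0,4],[0,0,-15,0,0,0,4],[0,0,-15,0,0,0,4],[0,0,-15,0,0,0,4],[0,0,-15,0,0,0,4]],
  ],
)

```text
time: 3.9
tcp_pos: [0.6159, -0.0923, 0.1531]
eef_rot: [-0.0, 0.984, 0.178, -0.0]
wrist_force: [-0.3, 0.1, -3.5]
gripper_width: 0.537
finger_force: 62.4
```

```bash
python3 - <<'E'
from rig import manip
from h import *
s=manip.read_state();print(s["time"],s["tcp_pos"],s["wrist_force"],s["finger_force"])
go(s,[.556,.270,.155],20.5)
p,d=manip.read_camera("wrist")
cv2.imwrite("pics/w2.png",cv2.convertScaleAbs(p[:,:,::-1],alpha=1.8))
E
```

```text
3.9 [ 0.61586177 -0.09231224  0.15314312] [-0.32180669  0.08176769 -3.48573913] 62.41518974304199
shift cm [  7.05 -36.04  -0.17] turn [-0.02  0.03 -0.05]
```

View pics/w2.png

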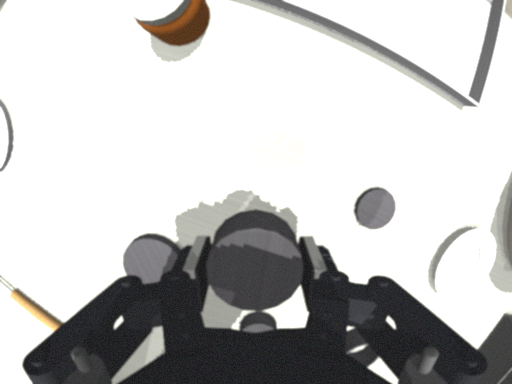

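The disc is held between the pads at (255,258), level and centred. Next: over to the tube.

Call:
play_rows(
  rows=[
    [[0.5,-2.5,-0.5,0,0,0,4],[1.2,-6,-0.5,0,0,0,4],[2,-10,-0.5,0,0,0,4],[2.8,-14,-0.5,0,0,0,4],[3.5,-18,-0.5,0,0,0,4],[4.3,-22,-0.5,0,0,0,4],[5,-26,-0.5,0,0,0,4],[5.8,-30,-0.5,0,0,0,4],[6.5,-33,-0.5,0,0,0,4],[6.9,-35,-0.5,0,0,0,4],[7,-36,-0.5,0,0,0,4],[7,-36,-0.5,0,0,0,4],[7,-36,-0.5,0,0,0,4],[7,-36,-0.5,0,0,0,4],[7,-36,-0.5,0,0,0,4]],
  ],
)

```text
time: 5.2
tcp_pos: [0.5565, 0.2678, 0.1582]
eef_rot: [0.0, 0.984, 0.177, -0.0]
wrist_force: [-0.8, -0.3, -2.2]
gripper_width: 0.544
finger_force: 62.4
```

```bash
python3 - <<'E'
from rig import manip
from h import *
s=manip.read_state();print(s["time"],s["tcp_pos"],s["qvel"].round(2),s["joint_pos"].round(2),s["finger_force"])
go(s,[.556,.270,.016],20.5)
c=manip.calibration("wrist");p,d=manip.read_camera("wrist")
x=cv2.resize(p[:,:,::-1],(800,600));cv2.imwrite("pics/w3.png",cv2.convertScaleAbs(x,alpha=1.2))
T=np.linalg.inv(c["pose"])
for a in(-39.5,20.5,80.5,140.5,200.5,260.5):  # expected lip corners/centres at radius 42, z 86
  q=[.556+.042*np.cos(np.radians(a)),.270+.042*np.sin(np.radians(a)),.086]
  x=T[:3,:3]@q+T[:3,3];r=np.hypot(x[0],x[1]);th=np.arctan2(r,x[2]);print(a,np.round([(c["cx"]+c["fx"]*th*x[0]/r)/.64,(c["cy"]+c["fy"]*th*x[1]/r)/.64]))
E
```

```text
5.2 [0.55646675 0.26780536 0.15823476] [-0. -0. -0. -0. -0.  0. -0.] [-0.57  0.87  0.14  1.41 -0.14  0.88 -1.6 ] 62.44315981864929
shift cm [ 0.04 -0.23 14.22] turn [ 0.03  0.02 -0.15]
-39.5 [468. 281.]
20.5 [393. 237.]
80.5 [317. 281.]
140.5 [322. 361.]
200.5 [393. 398.]
260.5 [465. 361.]
```

View pics/w3.png

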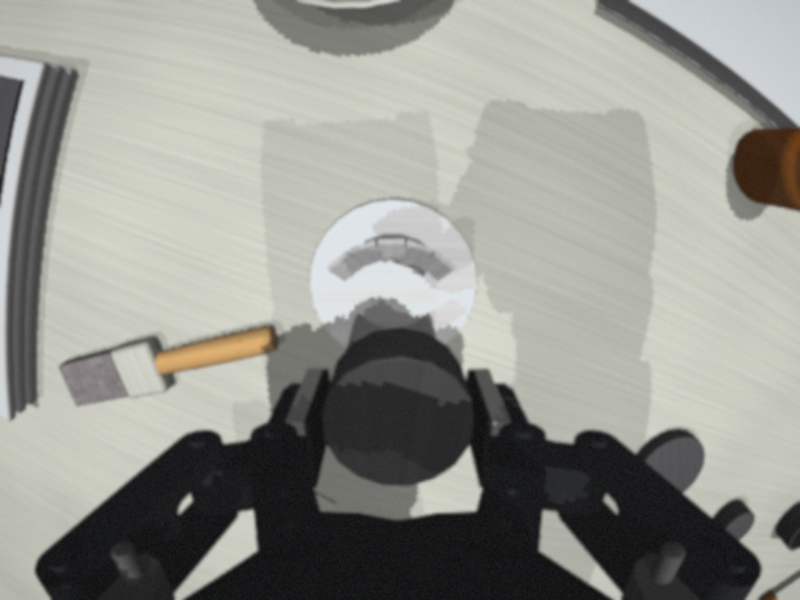

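The near lip's ends at (333,270) and (450,270) and its top at (391,237) match the prediction, so position and yaw are good. Lowering in stages.

Call:
play_rows(
  rows=[
    [[0.05,-0.25,0,0,0,0,4],[0.05,-0.25,1.5,0,0,0,4],[0.05,-0.25,3,0,0,0,4],[0.05,-0.25,4.5,0,0,0,4],[0.05,-0.25,6,0,0,0,4],[0.05,-0.25,7.2,0,0,0,4],[0.05,-0.25,8.4,0,0,0,4],[0.05,-0.25,9.6,0,0,0,4],[0.05,-0.25,10.8,0,0,0,4],[0.05,-0.25,12,0,0,0,4],[0.05,-0.25,12,0,0,0,4],[0.05,-0.25,12,0,0,0,4]],
  ],
)

```text
time: 6.25
tcp_pos: [0.5555, 0.2717, 0.0379]
eef_rot: [0.0, 0.984, 0.178, -0.0]
wrist_force: [-0.0, 0.1, -2.3]
gripper_width: 0.538
finger_force: 62.5
```

Call:
play_rows(
  rows=[
    [[0,0,0.6,0,0,0,4],[0,0,1.2,0,0,0,4],[0,0,1.6,0,0,0,4],[0,0,1.9,0,0,0,4],[0,0,2.05,0,0,0,4],[0,0,2.15,0,0,0,4],[0,0,2.15,0,0,0,4],[0,0,2.15,0,0,0,4]],
  ],
)

```text
time: 6.92
tcp_pos: [0.5557, 0.2719, 0.017]
eef_rot: [-0.0, 0.984, 0.178, 0.0]
wrist_force: [0.8, -0.6, -3.0]
gripper_width: 0.539
finger_force: 62.7
```

Call:
play_rows(
  rows=[
    [[0,0,0.05,0,0,0,4],[0,0,0.05,0,0,0,5.2],[0,0,0.05,0,0,0,5.8],[0,0,0.05,0,0,0,6.4],[0,0,0.05,0,0,0,6.4],[0,0,0.05,0,0,0,6.4],[0,0,-1,0,0,0,6.4],[0,0,-3,0,0,0,6.4],[0,0,-6,0,0,0,6.4],[0,0,-10,0,0,0,6.4],[0,0,-14,0,0,0,6.4],[0,0,-17,0,0,0,6.4],[0,0,-17,0,0,0,6.4],[0,0,-17,0,0,0,6.4]],
  ],
)

```text
time: 8.08
tcp_pos: [0.5561, 0.2721, 0.1891]
eef_rot: [-0.001, 0.984, 0.178, 0.001]
wrist_force: [-0.4, 0.3, 0.2]
gripper_width: 0.749
finger_force: 0.0
```

```bash
python3 - <<'E'
from rig import manip
from h import *
s=manip.read_state();print(s["time"],s["tcp_pos"],s["qvel"].round(2),s["joint_pos"].round(2),s["finger_force"])
go(s,[.4385,-.1645,.187],20.5)
p,d=manip.read_camera("top");W=cloud("top",manip.calibration("top"),d);q=W.reshape(-1,3)
p2,d2=manip.read_camera("scene")
W2=cloud("scene",manip.calibration("scene"),d2).reshape(-1,3)
for Q in(q,W2):
  t=Q[(np.hypot(Q[:,0]-.556,Q[:,1]-.271)<.022)];print(np.histogram(t[:,2],[0,.01,.015,.03,.036,.042,.05,.09,.5]))
w,_=manip.read_camera("wrist")
x=np.hstack([cv2.resize(p2[220:350,330:450,::-1],(390,422)),w[100:,80:440,::-1][:284][:, :360].repeat(1,0)[:284].copy() if 0 else cv2.resize(w[60:340,100:400,::-1],(400,422))])
cv2.imwrite("pics/a.png",cv2.convertScaleAbs(x,alpha=1.5))
E
```

```text
8.0833 [0.55606882 0.27206347 0.18907874] [ 0.    0.05 -0.01  0.03 -0.   -0.02  0.  ] [-0.57  0.83  0.15  1.37 -0.13  0.95 -1.61] 0.0
shift cm [-26.27  36.8    0.1 ] turn [-0.03 -0.18 -0.05]
(array([  0,   0,   0,  47, 190,   3,   0,   0]), array([0.   , 0.01 , 0.015, 0.03 , 0.036, 0.042, 0.05 , 0.09 , 0.5  ]))
(array([   0,    0,    0,   27,  124,    0,    0, 1241]), array([0.   , 0.01 , 0.015, 0.03 , 0.036, 0.042, 0.05 , 0.09 , 0.5  ]))
```

View pics/a.png

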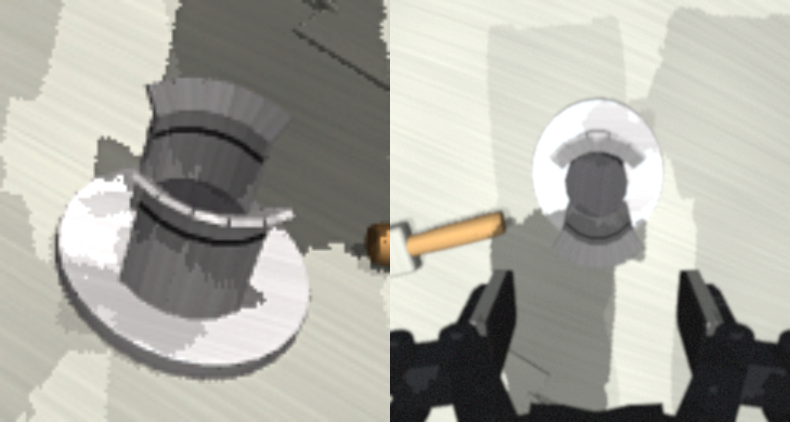

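The first disc lies flat on the tube's floor: the left half shows it inside at (195,195), the right half at (597,183), and its top is at about 38 mm. Now the second disc.

Call:
play_rows(
  rows=[
    [[-2,3,0,0,0,0,8.5],[-4.2,6,0,0,0,0,8.5],[-6.4,9,0,0,0,0,8.5],[-8.6,12,0,0,0,0,8.5],[-10.7,15,0,0,0,0,8.5],[-12.9,18,0,0,0,0,8.5],[-15,21,0,0,0,0,8.5],[-17.2,24,0,0,0,0,8.5],[-19.3,27,0,0,0,0,8.5],[-21.5,30,0,0,0,0,8.5],[-23.6,33,0,0,0,0,8.5],[-25.5,35.5,0,0,0,0,8.5],[-26.2,36.8,0,0,0,0,8.5],[-26.2,36.8,0,0,0,0,8.5],[-26.2,36.8,0,0,0,0,8.5],[-26.2,36.8,0,0,0,0,8.5],[-26.2,36.8,0,0,0,0,8.5]],
  ],
)

```text
time: 9.65
tcp_pos: [0.4389, -0.1634, 0.1865]
eef_rot: [-0.0, 0.984, 0.178, -0.0]
wrist_force: [0.9, 0.2, 0.6]
gripper_width: 0.992
finger_force: 0.0
```

```bash
python3 - <<'E'
from rig import manip
from h import *
s=manip.read_state();print(s["time"],s["tcp_pos"],s["qvel"].round(2),s["joint_pos"].round(2))
go(s,[.4385,-.1645,.003],20.5)
c=manip.calibration("wrist");p,d=manip.read_camera("wrist")
cv2.imwrite("pics/w4.png",cv2.convertScaleAbs(p[:,:,::-1],alpha=1.5))
T=np.linalg.inv(c["pose"])
x=T[:3,:3]@[.4385,-.1645,.026]+T[:3,3];r=np.hypot(x[0],x[1]);th=np.arctan2(r,x[2]);print(c["cx"]+c["fx"]*th*x[0]/r,c["cy"]+c["fy"]*th*x[1]/r)
E
```

```text
9.65 [ 0.43890011 -0.16340994  0.18654873] [-0. -0.  0. -0. -0.  0.  0.] [ 0.27  0.63  0.03  1.92 -0.03  0.6  -0.89]
shift cm [-0.07  0.1  18.35] turn [-0.04  0.02  0.04]
255.34654761948877 179.45026058076235
```

View pics/w4.png

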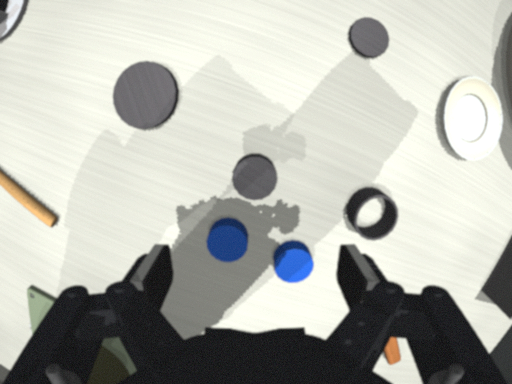

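The target disc is at (255,176), prediction (255,179). The blue discs at (228,240) and (293,261) and the ring at (371,213) are clear of the fingers.

Call:
play_rows(
  rows=[
    [[0.05,0.1,4,0,0,0,8.5],[0.05,0.1,8,0,0,0,8.5],[0.05,0.1,12,0,0,0,8.5],[0.05,0.1,15,0,0,0,8.5],[0.05,0.1,17,0,0,0,7.5],[0.05,0.1,17.8,0,0,0,6.5],[0.05,0.1,18.2,0,0,0,6],[0.05,0.1,18.3,0,0,0,5.5],[0.05,0.1,18.3,0,0,0,4.5],[0.05,0.1,18.3,0,0,0,4],[0.05,0.1,18.3,0,0,0,4],[0.05,0.1,18.3,0,0,0,4],[0.05,0.1,18.3,0,0,0,4],[0.05,0.1,18.3,0,0,0,4],[0.05,0.1,18.3,0,0,0,4],[0.05,0.1,18.3,0,0,0,4]],
  ],
)

```text
time: 11.03
tcp_pos: [0.44, -0.1653, 0.005]
eef_rot: [0.0, 0.984, 0.178, 0.001]
wrist_force: [-1.5, 1.6, 11.4]
gripper_width: 0.54
finger_force: 62.7
```

Call:
play_rows(
  rows=[
    [[0,0,-1,0,0,0,4],[0,0,-3,0,0,0,4],[0,0,-6,0,0,0,4],[0,0,-9,0,0,0,4],[0,0,-12,0,0,0,4],[0,0,-15.5,0,0,0,4],[0,0,-15.5,0,0,0,4],[0,0,-15.5,0,0,0,4],[0,0,-15.5,0,0,0,4]],
  ],
)

```text
time: 11.78
tcp_pos: [0.4393, -0.1651, 0.1587]
eef_rot: [-0.0, 0.984, 0.178, -0.0]
wrist_force: [-0.2, -0.2, -3.9]
gripper_width: 0.541
finger_force: 63.1
```

```bash
python3 - <<'E'
from rig import manip
from h import *
s=manip.read_state();print(s["time"],s["tcp_pos"],s["wrist_force"],s["finger_force"])
go(s,[.556,.271,.158],20.5)
E
```

```text
11.7833 [ 0.43925606 -0.16512474  0.15870691] [-0.21834366 -0.17968365 -3.88550052] 63.085105419158936
shift cm [ 26.18 -36.78   0.08] turn [-0.01  0.   -0.05]
```

Call:
play_rows(
  rows=[
    [[1.5,-2,0,0,0,0,4],[3.5,-5,0,0,0,0,4],[5.7,-8,0,0,0,0,4],[7.8,-11,0,0,0,0,4],[10,-14,0,0,0,0,4],[12.1,-17,0,0,0,0,4],[14.2,-20,0,0,0,0,4],[16.4,-23,0,0,0,0,4],[18.5,-26,0,0,0,0,4],[20.6,-29,0,0,0,0,4],[22.8,-32,0,0,0,0,4],[24.6,-34.5,0,0,0,0,4],[25.8,-36,0,0,0,0,4],[26.2,-36.8,0,0,0,0,4],[26.2,-36.8,0,0,0,0,4],[26.2,-36.8,0,0,0,0,4],[26.2,-36.8,0,0,0,0,4],[26.2,-36.8,0,0,0,0,4]],
  ],
)

```text
time: 13.28
tcp_pos: [0.5565, 0.2697, 0.1587]
eef_rot: [0.0, 0.984, 0.177, -0.0]
wrist_force: [-0.7, -0.2, -4.7]
gripper_width: 0.538
finger_force: 63.0
```

```bash
python3 - <<'E'
from rig import manip
from h import *
s=manip.read_state();print(s["time"],s["tcp_pos"],s["finger_force"])
go(s,[.5557,.2717,.043],20.5)
E
```

```text
13.2833 [0.55645662 0.26974641 0.15871827] 62.9666805267334
shift cm [ 0.   -0.21 11.57] turn [ 0.02  0.03 -0.13]
```

Call:
play_rows(
  rows=[
    [[0,-0.15,0,0,0,0,4],[0,-0.15,1.5,0,0,0,4],[0,-0.15,3,0,0,0,4],[0,-0.15,4.5,0,0,0,4],[0,-0.15,6,0,0,0,4],[0,-0.15,7.2,0,0,0,4],[0,-0.15,8.4,0,0,0,4],[0,-0.15,9.6,0,0,0,4],[0,-0.15,10.4,0,0,0,4],[0,-0.15,11,0,0,0,4],[0,-0.15,11.3,0,0,0,4],[0,-0.15,11.5,0,0,0,4],[0,-0.15,11.5,0,0,0,4],[0,-0.15,11.5,0,0,0,4]],
  ],
)

```text
time: 14.45
tcp_pos: [0.5561, 0.2726, 0.0442]
eef_rot: [-0.0, 0.984, 0.178, 0.0]
wrist_force: [-0.2, -0.5, -4.1]
gripper_width: 0.539
finger_force: 63.1
```

Just above contact, so I'll release and withdraw.

Call:
play_rows(
  rows=[
    [[0,0,0.1,0,0,0,4],[0,0,0.1,0,0,0,4],[0,0,0.1,0,0,0,5.2],[0,0,0.1,0,0,0,5.8],[0,0,0.1,0,0,0,6.4],[0,0,0.1,0,0,0,6.4],[0,0,0.1,0,0,0,6.4],[0,0,-1,0,0,0,6.4],[0,0,-3,0,0,0,6.4],[0,0,-6,0,0,0,6.4],[0,0,-10,0,0,0,6.4],[0,0,-14,0,0,0,6.4],[0,0,-14,0,0,0,6.4],[0,0,-14,0,0,0,6.4],[0,0,-14,0,0,0,6.4]],
  ],
)

```text
time: 15.7
tcp_pos: [0.5557, 0.2725, 0.1842]
eef_rot: [-0.0, 0.984, 0.178, 0.0]
wrist_force: [-1.1, 0.3, 0.6]
gripper_width: 0.748
finger_force: 0.0
```

```bash
python3 - <<'E'
from rig import manip
from h import *
s=manip.read_state();print(s["time"],s["tcp_pos"],s["wrist_force"],s["finger_force"],s["qvel"].round(3))
p,d=manip.read_camera("top");Q=cloud("top",manip.calibration("top"),d).reshape(-1,3)
t=Q[np.hypot(Q[:,0]-.556,Q[:,1]-.271)<.022];print(np.histogram(t[:,2],[0,.01,.03,.042,.056,.06,.064,.068,.09,.5]))
p2,_=manip.read_camera("scene");w,_=manip.read_camera("wrist")
x=np.hstack([cv2.resize(p2[220:350,330:450,::-1],(390,422)),cv2.resize(w[60:340,100:400,::-1],(400,422))])
cv2.imwrite("pics/b.png",cv2.convertScaleAbs(x,alpha=1.5))
E
```

```text
15.7 [0.55571089 0.27249168 0.18418589] [-1.06194212  0.30967518  0.56401297] 0.0 [ 0.001  0.026 -0.001  0.009 -0.001 -0.005 -0.001]
(array([  0,   0,   0,   0,  12, 139, 116,   1,   1]), array([0.   , 0.01 , 0.03 , 0.042, 0.056, 0.06 , 0.064, 0.068, 0.09 ,
       0.5  ]))
```

View pics/b.png

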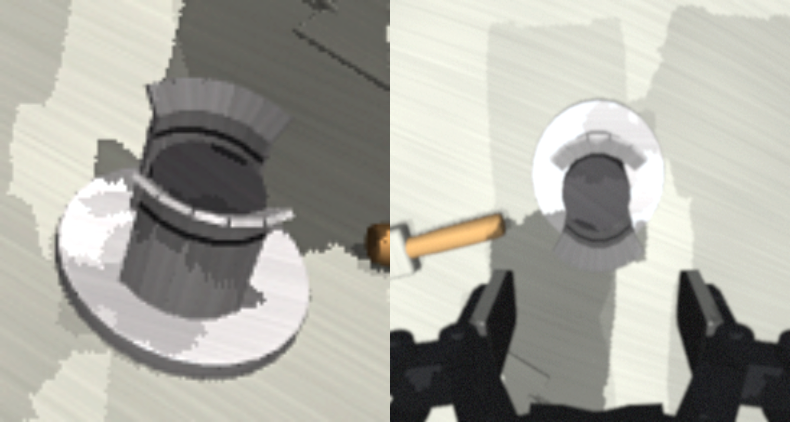

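The stack's top is level at the dark line: left half at (210,175), right half at (597,190), measured at about 64 mm. The arm is clear of it.

```bash
python3 -c "
from rig import manip
print(manip.sign_off())"
```

```text
the job is handed in; nothing more can be done
None
```

Both thick discs are stacked flat in the tube with the top at the dark line (about 64 mm measured). They were lowered in and released, the thin disc wasn't touched, and the job is handed in; no verdict came back.

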